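Draw the agar plate out of the plate warmer

TASK

Two trays of the plate warmer stand ajar: gently push the one with only the vial fully home, and draw the one with the agar plate fully out to its stop by hooking a fingertip behind its front lip. Grip and lift nothing, do not touch the plate or the vial, and leave the bottles and the timer where they are. Either tray may be moved first.

Things in the scene. Friction and masses are not known exactly. Their poses are not given: they have to be found in the camera images.
- warmer: Fixed low grey plate warmer with a clear flat cover and two bays side by side. Origin on the bench midway between the trays; x to its closed back, y to its left, z up. Housing and cover run from x = -60 mm (front edge) to +82 mm, 262 mm wide, 54 high. The trays slide out straight along -x, centre lines at y = +63.5 (left) and -63.5 mm (right).
- tray_left (a joint): How far the left tray is drawn out, in m: 0 = fully home, 0.130 = at its outer stop. About 2 N of friction plus some drag; it stays where it is left. Starts a little ajar (0.013 to 0.030). The tray ends in an upright lip: a grey front panel 114 mm wide, from 10 to 50 mm over the bench, lined inside with a dark rubber pad whose top is at 46 mm.
- tray_left_lip (a point): Middle of the left tray lip's inner face, at the pad's top edge, 46 mm over the bench; axes as the warmer's. The lip is 11 mm thick: its outer face is 11 mm ahead (-x). Behind it (+x), 52 mm of bare floor (more when ajar), 15 mm over the bench, is open from above up to the cover's edge: room for fingertips. A 6 mm high rail 54 mm behind starts the 122 mm long plate pocket. Tray dark steel, 112 mm wide.
- tray_right (a joint): How far the right tray is drawn out, in m: 0 = fully home, 0.130 = at its outer stop. About 2 N of friction plus some drag; it stays where it is left. Starts a little ajar (0.013 to 0.030). The tray ends in an upright lip: a grey front panel 114 mm wide, from 10 to 50 mm over the bench, lined inside with a dark rubber pad whose top is at 46 mm.
- tray_right_lip (a point): Middle of the right tray lip's inner face, at the pad's top edge, 46 mm over the bench; axes as the warmer's. The lip is 11 mm thick: its outer face is 11 mm ahead (-x). Behind it (+x), 52 mm of bare floor (more when ajar), 15 mm over the bench, is open from above up to the cover's edge: room for fingertips. A 6 mm high rail 54 mm behind starts the 122 mm long plate pocket. Tray dark steel, 112 mm wide.
- plate: Loose closed round agar plate with pink filling, 93 mm across, 16 high, lying in the pocket of one of the two trays under the clear cover (which one varies). Origin under its middle, z up.
- vial: Loose small white vial lying in the other tray, 44 long (its x), 15 thick. Origin at its underside, in the middle.
- dropper_a: Loose amber dropper bottle with a dark top, 32 mm across, 88 high, standing to the left of the warmer. Origin under its middle, z up.
- dropper_b: Loose white dropper bottle with a red top, 32 mm across, 88 high, standing to the right of the warmer. Origin under its middle, z up.
- timer: Loose pale bench timer, 64 x 64 x 20, lying to the left of the trays, a little ahead of the warmer. Origin under its middle.
Things that resemble listed ones, but are neither listed nor needed, are in the scene too. Of the things like the plate, leave any that is purple or yellow; of the rest the larger one is meant.

How it is judged:
By the outcome, as a careful person would: the job done as asked, in the order asked, and still so for the second after the job is handed in, with the robot touching nothing.
It also fails if it takes over 45 s, if anything falls off the work surface, if the arm or the gripper's body presses on something with over 40 N, if the wrist force passes 120 N, or if a joint passes its speed limit or range.

ROBOT

A 6-joint arm with a two-finger parallel gripper is mounted at the origin on a cart in front of the work surface, level with it; the furniture and walls round the work are solid. World frame = base frame: x ahead of the robot, y to its left, z up, the work surface at z = 0. Lengths are in m, angles in rad, forces in N, time in s.
With the tool pointing down it reaches from about 0.25 to 0.775 m from the base axis. Payload 4 kg.
Tool frame: the origin (TCP) lies midway between the tips of the shut fingers; the grasp point (between the pads) lies 19 mm behind it; y points along the fingers, x is the direction in which the jaws open and shut, and the axes are right-handed (so a half turn about y gives the same grasp; the last joint's range is limited). The gripper opens to 94 mm and grips with 3 to 60 N. Pads are 16 mm wide; open, the fingers measure 119 mm over their backs; the gripper's body (75 mm by 177 mm) begins 78 mm behind the grasp point.
Start: joints at [1.078, 0.087, 1.371, -0, 1.684, -0.103], TCP at [0.209, 0.509, 0.206] pointing down, gripper open.
Joint ranges: [-3.1, 3.1], [-0.76, 2.03], [0.27, 2.55], [-1.08, 4.22], [0.17, 2.65], [-2.57, 2.57]. Speed limits (rad/s): [2.79, 2.79, 3.14, 3.14, 3.14, 3.14].

INTERFACE

Orientations are given as [roll, pitch, yaw] about the fixed x, y, z axes, in that order (R = Rz(yaw) Ry(pitch) Rx(roll)).
In Python, from bench import robot, snapshot, camera_info, ticket gives the robot as it stands.
- The arm moves only by the shell command python3 -m creep 'ROWS'. ROWS is JSON, a list of rows, each an object with "slide": the shift along the tool's x, y, z in mm, a list of three; "roll": the turn about the tool's y in degrees; "grip": the closure, from 0 (fully open) to 1 (shut). In form: [{"slide": [x, y, z], "roll": roll, "grip": grip}, ...]. A call has 1 to 20 rows; each row is the pose to reach, as a shift and turn from the pose commanded when the call began, along the tool's axes at that moment; what a row does not reach only later rows make up. A row lasts 1/12 s, in which the tool goes at most 41.7 mm and 7.16 degrees, less where a joint would pass 70% of its speed; a pose out of reach is approached as far as the arm can. A call with a gripper value outside its range is refused whole. The fingers move at their own pace and stop on an object; the grip force is fixed at half the most. Time passes only in rows, so rows that repeat a pose let the fingers close. It gives the time, the measured TCP pose, the force and the opening at its end, in the units of the state.
- robot.get_obs(): the state, without advancing time (a new reading comes with each control period).
- snapshot(name): name is "scene" or "top" or "wrist"; returns the picture (420x560x3 uint8, red, green, blue); there is no depth.
- camera_info(name): a dict with "fx", "fy", "cx", "cy" (pixels), "cam_to_world" (4x4, takes a point from camera to world coordinates). Camera axes: x right, y down, z forward; pixel columns grow to the right and rows downward; lengths in m; the calibration is good to about 2 mm. A picture is of the moment at which its call begins: read the wrist's pose just before it. camera_info takes no time and is no camera call; for the wrist camera it gives the pose at the moment of the call.
- ticket.close_job(): hands the job in, once; it reports no verdict.
The state is a dict: "time": time; "joint_positions": joint angles; "qvel": joint speeds; "joint_torque": joint torques, N m; "tool_pos": TCP position; "ee_rot": TCP orientation; "wrist_force": force on the tool from outside, world axes, zero at the start; "wrist_torque": the same for the moment, N m; "width": finger opening in m.
Only numpy, scipy, OpenCV 4.12 (cv2) and the standard library are available. Lean on these libraries where they do the work, as an engineer would, in place of code of your own. Each camera call takes 0.05 s, during which the arm holds its last target.

## Working session

There is one attempt and no reset: what is moved stays moved. The work goes in short steps, Python scripts to look and compute and a shell command to move; the robot and the scene stay as the last step left them, time stands still between calls to the robot, and variables do not carry over. Pictures are saved under pics/ and viewed, and the job is handed in when it is done.

```bash
mkdir -p pics; ls
python3 - <<'E'
from bench import robot, snapshot, camera_info
import cv2, numpy as np
np.set_printoptions(precision=4,suppress=True)
o=robot.get_obs()
for k in o: print(k,np.round(o[k],4))
for n in ["scene","top","wrist"]:
    c=camera_info(n); print(n,c["fx"],c["fy"],c["cx"],c["cy"]); print(np.array(c["cam_to_world"]))
    cv2.imwrite(f"pics/{n}0.png",cv2.cvtColor(snapshot(n),cv2.COLOR_RGB2BGR))
E
```

```text
pics
time 0.0
joint_positions [ 1.0779  0.088   1.3722 -0.      1.6836 -0.1031]
qvel [-0.0001 -0.0003  0.0002 -0.001   0.0011 -0.0002]
joint_torque [  0.0005 -34.0174 -30.2432   0.0719   0.033   -0.0002]
tool_pos [0.2088 0.5083 0.2043]
ee_rot [-1.5706  0.0022  1.181 ]
wrist_force [ 0.5637 -0.012  -0.1086]
wrist_torque [-0.0412  0.0366 -0.0605]
width 0.0943
scene 415.1048234769484 415.1048234769484 283.27589083230407 208.72207298729282
[[ 0.8366 -0.3532  0.4186  0.0899]
 [-0.5476 -0.522   0.6539 -0.8397]
 [-0.0125 -0.7764 -0.6302  0.7759]
 [ 0.      0.      0.      1.    ]]
top 383.06395401350954 383.06395401350954 281.5227699485549 211.19795112447628
[[ 0.0266 -0.9887  0.1479  0.4124]
 [-0.9993 -0.0301 -0.0216 -0.0755]
 [ 0.0258 -0.1472 -0.9888  1.0793]
 [ 0.      0.      0.      1.    ]]
wrist 358.8078319707243 358.8078319707243 281.6797141996224 213.43310559465996
[[ 0.3806  0.8924  0.2424  0.137 ]
 [ 0.9247 -0.3673 -0.1     0.5371]
 [-0.0002  0.2622 -0.965   0.3829]
 [ 0.      0.      0.      1.    ]]
```

View pics/scene0.png

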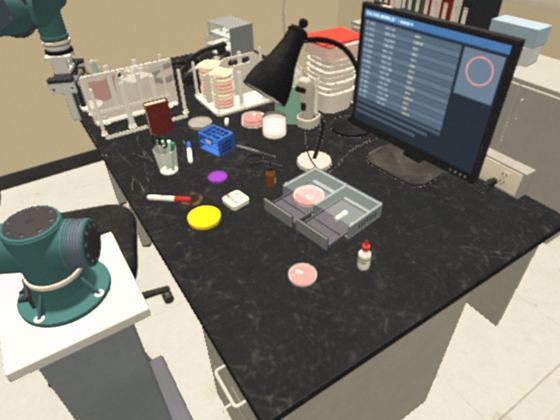

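View pics/top0.png

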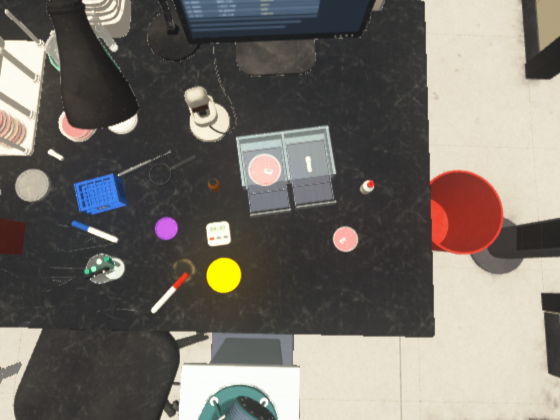

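View pics/wrist0.png

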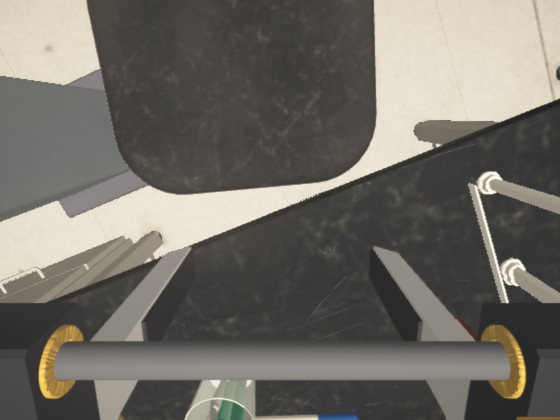

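The plate is in the left bay (top view about (265,170)) and the vial is in the right bay (about (309,163)). So I push the right tray and pull the left one. Next I enlarge the view to locate them.

Run:
```python
import cv2
a=cv2.imread("pics/top0.png")[115:225,225:345]; cv2.imwrite("pics/topc.png",cv2.resize(a,None,fx=5,fy=5,interpolation=cv2.INTER_CUBIC))
a=cv2.imread("pics/scene0.png")[160:255,255:395]; cv2.imwrite("pics/scenec.png",cv2.resize(a,None,fx=5,fy=5,interpolation=cv2.INTER_CUBIC))
```

```text
(no output)
```

View pics/topc.png

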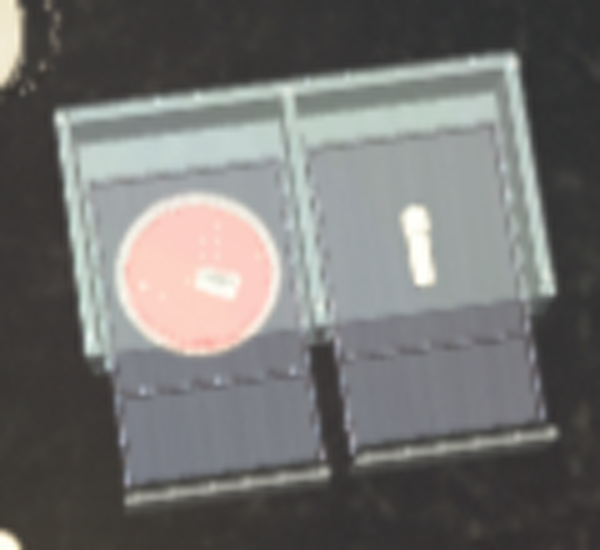

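View pics/scenec.png

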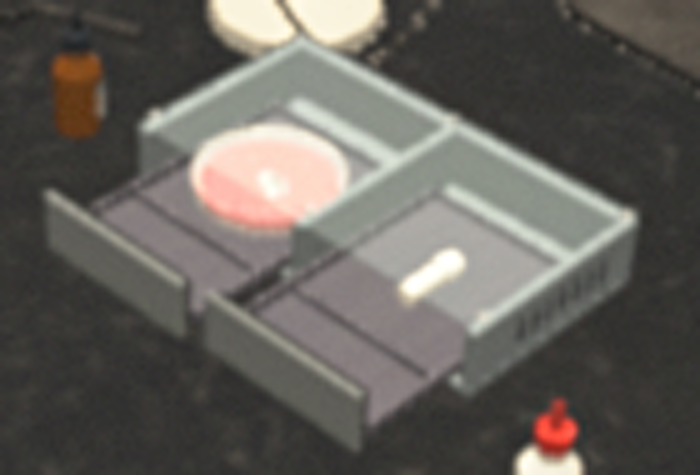

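```bash
cat > fit.py <<'E'
import numpy as np
from bench import camera_info
from scipy.optimize import least_squares
C={n:camera_info(n) for n in("top","scene")}
def proj(n,P):
    c=C[n];T=np.linalg.inv(np.array(c["cam_to_world"]));p=T[:3,:3]@P+T[:3,3]
    return np.array([c["fx"]*p[0]/p[2]+c["cx"],c["fy"]*p[1]/p[2]+c["cy"]])
off={"top":(225,115),"scene":(255,160)}
# view, crop px, warmer xyz mm, tray
D=[("top",(58,115),(82,131,54),0),("top",(517,55),(82,-131,54),0),("top",(552,295),(-60,-131,54),0),("top",(92,355),(-60,131,54),0),
("top",(125,503),(-123,120.5,50),1),("top",(328,474),(-123,6.5,50),1),("top",(354,465),(-123,-6.5,50),2),("top",(557,434),(-123,-120.5,50),2),
("scene",(303,42),(82,131,54),0),("scene",(150,122),(-60,131,54),0),("scene",(635,215),(82,-131,54),0),("scene",(473,330),(-60,-131,54),0),
("scene",(47,197),(-123,120.5,50),1),("scene",(186,283),(-123,6.5,50),1),("scene",(205,298),(-123,-6.5,50),2),("scene",(362,400),(-123,-120.5,50),2)]
def W(q,P,t):
    P=np.array(P,float)/1000
    if t: P[0]-=q[2+t]
    c,s=np.cos(q[2]),np.sin(q[2])
    return np.array([q[0]+c*P[0]-s*P[1],q[1]+s*P[0]+c*P[1],P[2]])
def res(q): return np.concatenate([proj(n,W(q,P,t))-(np.array(px)/5+off[n]-.4) for n,px,P,t in D])
if __name__=="__main__":
    r=least_squares(res,[.55,-.05,0,.02,.02],loss="soft_l1")
    print(r.x,np.degrees(r.x[2])); print(np.round(res(r.x).reshape(-1,2),1)); np.save("q.npy",r.x)
    for n,P,t in [("Lin",(-112,63.5,46),1),("Rout",(-123,-63.5,46),2),("coverL",(-60,63.5,54),0)]: print(n,np.round(W(r.x,P,t),4))
E
python3 fit.py
```

```text
[ 0.71156098 -0.1080035   0.16716591  0.01703288  0.01345362] 9.577901200843197
[[-0.4 -0.7]
 [ 0.6 -0.5]
 [ 1.7  0.3]
 [-0.8  0.9]
 [ 0.2 -0.3]
 [ 1.3 -0.1]
 [ 0.6 -0.2]
 [ 1.1  0.4]
 [-0.4 -2.5]
 [-2.9 -0.3]
 [ 0.9  0. ]
 [ 0.3  0.2]
 [-0.3 -1.4]
 [-0.7 -0.1]
 [-0.2 -1.5]
 [-0.4 -0.9]]
Lin [ 0.5738 -0.0669  0.046 ]
Rout [ 0.5876 -0.1933  0.046 ]
coverL [ 0.6418 -0.0554  0.054 ]
```

```bash
python3 -m creep '[{"slide":[-30,0,-30],"roll":7,"grip":1},{"slide":[-60,0,-60],"roll":14,"grip":1},{"slide":[-80,0,-80],"roll":20,"grip":1}]'
```

```text
time: 0.4
tool_pos: [0.2529, 0.4022, 0.2047]
ee_rot: [-1.572, 0.002, 0.827]
wrist_force: [1.4, -1.1, -0.3]
width: 0.0771
```

```bash
python3 -m creep '[{"slide":[-16,0,-37],"roll":5,"grip":1},{"slide":[-32,0,-75],"roll":10,"grip":1},{"slide":[-47,0,-112],"roll":15,"grip":1},{"slide":[-63,0,-150],"roll":20,"grip":1},{"slide":[-79,0,-187],"roll":25,"grip":1},{"slide":[-95,0,-225],"roll":30,"grip":1},{"slide":[-111,0,-262],"roll":35,"grip":1},{"slide":[-126,0,-300],"roll":38,"grip":1},{"slide":[-142,0,-337],"roll":38,"grip":1},{"slide":[-158,0,-375],"roll":38,"grip":1},{"slide":[-174,0,-412],"roll":38,"grip":1},{"slide":[-190,0,-450],"roll":38,"grip":1},{"slide":[-206,0,-487],"roll":38,"grip":1},{"slide":[-222,0,-525],"roll":38,"grip":1},{"slide":[-238,0,-562],"roll":38,"grip":1},{"slide":[-250,0,-595],"roll":38,"grip":1},{"slide":[-260,0,-616],"roll":38,"grip":1},{"slide":[-260,0,-616],"roll":38,"grip":1}]'
python3 - <<'E'
from bench import robot, snapshot, camera_info
import cv2, numpy as np, json
o=robot.get_obs(); print(o["tool_pos"],o["ee_rot"],o["width"],o["wrist_force"])
c=camera_info("wrist"); json.dump({k:np.array(v).tolist() for k,v in c.items()},open("w1.json","w"))
cv2.imwrite("pics/wrist1.png",cv2.cvtColor(snapshot("wrist"),cv2.COLOR_RGB2BGR))
E
```

```text
time: 1.9
tool_pos: [0.5334, -0.2069, 0.2036]
ee_rot: [-1.571, 0.002, 0.164]
wrist_force: [-0.3, 0.4, -0.0]
width: 0.0008
[ 0.53338362 -0.20690653  0.20355245] [-1.57101165  0.00210998  0.16398051] 0.0007772850530315826 [-0.33963075  0.43970699 -0.02192577]
```

View pics/wrist1.png

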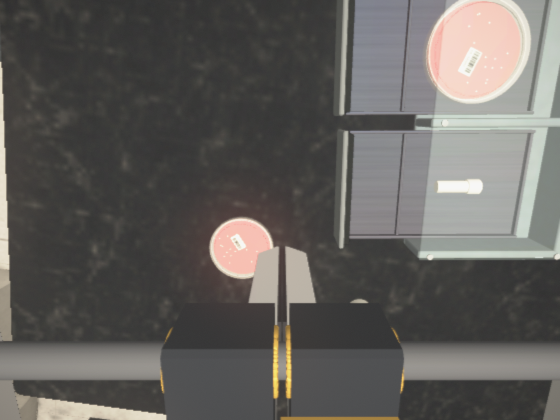

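Run:
```python
import cv2
a=cv2.imread("pics/wrist1.png")[95:275,320:440]; cv2.imwrite("pics/w1c.png",cv2.resize(a,None,fx=3.3333,fy=3.3333,interpolation=cv2.INTER_CUBIC))
```

```text
(no output)
```

View pics/w1c.png

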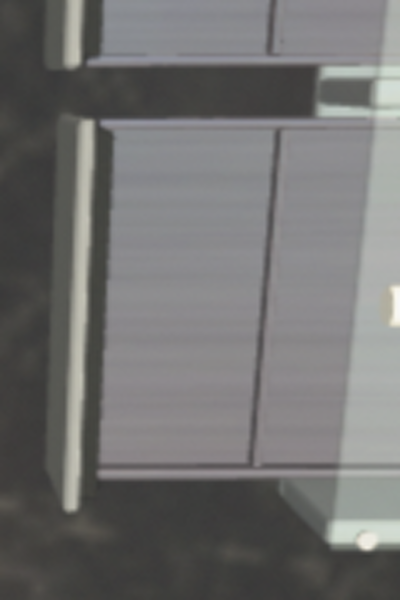

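```bash
cat >> fit.py <<'E'
    import json
    C["wrist"]={k:np.array(v) for k,v in json.load(open("w1.json")).items()}
    E=[((343.1,130.4),(-123,-6.5,50),2),((339.2,248.3),(-123,-120.5,50),2),((339.2,115.4),(-123,6.5,50),1),((418.4,259),(-60,-131,54),0)]
    r2=lambda q:np.concatenate([res(q)]+[proj("wrist",W(q,P,t))-px for px,P,t in E])
    r=least_squares(r2,r.x,loss="soft_l1");print(r.x,np.degrees(r.x[2])); print(np.round(r2(r.x).reshape(-1,2)[-4:],1)); np.save("q.npy",r.x)
    r=least_squares(lambda q:r2(q)[-8:],r.x);print("wrist only",r.x)
    q=np.load("q.npy")
    for n,P,t in [("Lin",(-112,63.5,46),1),("Rout",(-123,-63.5,46),2),("coverL",(-60,63.5,54),0)]: print(n,np.round(W(q,P,t),4))
E
python3 fit.py
```

```text
[ 0.71156098 -0.1080035   0.16716591  0.01703288  0.01345362] 9.577901200843197
[[-0.4 -0.7]
 [ 0.6 -0.5]
 [ 1.7  0.3]
 [-0.8  0.9]
 [ 0.2 -0.3]
 [ 1.3 -0.1]
 [ 0.6 -0.2]
 [ 1.1  0.4]
 [-0.4 -2.5]
 [-2.9 -0.3]
 [ 0.9  0. ]
 [ 0.3  0.2]
 [-0.3 -1.4]
 [-0.7 -0.1]
 [-0.2 -1.5]
 [-0.4 -0.9]]
Lin [ 0.5738 -0.0669  0.046 ]
Rout [ 0.5876 -0.1933  0.046 ]
coverL [ 0.6418 -0.0554  0.054 ]
[ 0.71179444 -0.10621759  0.16455046  0.01912318  0.01477877] 9.428047082225039
[[ 0.9  0.2]
 [-0.3  1. ]
 [ 0.6  0.3]
 [-0.1  1.8]]
wrist only [ 0.70963951 -0.10422224  0.17760122  0.01777219  0.01406634]
Lin [ 0.572  -0.0651  0.046 ]
Rout [ 0.5863 -0.1914  0.046 ]
coverL [ 0.6422 -0.0534  0.054 ]
```

```bash
python3 -m creep '[{"slide":[0,30,7],"roll":0,"grip":1},{"slide":[0,70,7],"roll":0,"grip":1},{"slide":[0,110,7],"roll":0,"grip":1},{"slide":[0,145,7],"roll":0,"grip":1},{"slide":[0,165,7],"roll":0,"grip":1},{"slide":[0,175,7],"roll":0,"grip":1},{"slide":[10,175,7],"roll":0,"grip":1},{"slide":[20,175,7],"roll":0,"grip":1},{"slide":[28,175,7],"roll":0,"grip":1},{"slide":[32,175,7],"roll":0,"grip":1},{"slide":[32,175,7],"roll":0,"grip":1}]'
python3 - <<'E'
from bench import robot, snapshot, camera_info
import cv2
cv2.imwrite("pics/wrist2.png",cv2.cvtColor(snapshot("wrist"),cv2.COLOR_RGB2BGR))
E
```

```text
time: 2.87
tool_pos: [0.5659, -0.1906, 0.0326]
ee_rot: [-1.573, -0.004, 0.17]
wrist_force: [0.7, -0.5, 0.1]
width: 0.0001
```

View pics/wrist2.png

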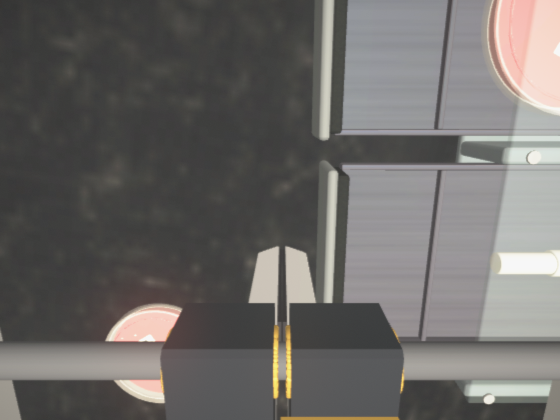

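The finger stands about 10 mm ahead of the right lip, whose edge is at column 325, rows 165-330. I push slowly and watch the force.

```bash
python3 -m creep '[{"slide":[2,0,0],"roll":0,"grip":1},{"slide":[4,0,0],"roll":0,"grip":1},{"slide":[6,0,0],"roll":0,"grip":1},{"slide":[8,0,0],"roll":0,"grip":1},{"slide":[10,0,0],"roll":0,"grip":1},{"slide":[12,0,0],"roll":0,"grip":1},{"slide":[14,0,0],"roll":0,"grip":1},{"slide":[14,0,0],"roll":0,"grip":1}]'; python3 -m creep '[{"slide":[1,0,0],"roll":0,"grip":1},{"slide":[2,0,0],"roll":0,"grip":1},{"slide":[3,0,0],"roll":0,"grip":1},{"slide":[4,0,0],"roll":0,"grip":1}]';python3 -m creep '[{"slide":[1,0,0],"roll":0,"grip":1},{"slide":[2,0,0],"roll":0,"grip":1},{"slide":[3,0,0],"roll":0,"grip":1}]'
```

```text
time: 3.58
tool_pos: [0.577, -0.1881, 0.0304]
ee_rot: [-1.571, 0.001, 0.169]
wrist_force: [-1.2, -0.7, 1.4]
width: 0.0006
time: 3.92
tool_pos: [0.5809, -0.1874, 0.0304]
ee_rot: [-1.571, 0.0, 0.169]
wrist_force: [-1.5, -0.6, 2.2]
width: 0.0001
time: 4.17
tool_pos: [0.584, -0.1869, 0.0304]
ee_rot: [-1.571, 0.0, 0.169]
wrist_force: [-2.7, 0.2, 2.5]
width: 0.0
```

```bash
python3 -m creep '[{"slide":[1,0,0],"roll":0,"grip":1},{"slide":[2,0,0],"roll":0,"grip":1},{"slide":[3,0,0],"roll":0,"grip":1}]';python3 -m creep '[{"slide":[1,0,0],"roll":0,"grip":1},{"slide":[2,0,0],"roll":0,"grip":1}]';python3 -m creep '[{"slide":[1,0,0],"roll":0,"grip":1},{"slide":[2,0,0],"roll":0,"grip":1}]'
```

```text
time: 4.42
tool_pos: [0.587, -0.1864, 0.0304]
ee_rot: [-1.571, 0.0, 0.169]
wrist_force: [-2.0, -1.4, 1.2]
width: 0.0003
time: 4.58
tool_pos: [0.589, -0.1861, 0.0304]
ee_rot: [-1.571, 0.0, 0.169]
wrist_force: [-2.1, -0.3, 0.9]
width: 0.0002
time: 4.75
tool_pos: [0.5895, -0.1859, 0.0304]
ee_rot: [-1.57, 0.003, 0.169]
wrist_force: [-7.4, -1.8, 5.2]
width: 0.0005
```

```bash
python3 -m creep '[{"slide":[0.5,0,0],"roll":0,"grip":1},{"slide":[0.5,0,0],"roll":0,"grip":1},{"slide":[0.5,0,0],"roll":0,"grip":1}]'
python3 - <<'E'
from bench import robot, snapshot, camera_info
import cv2
cv2.imwrite("pics/top3.png",cv2.resize(cv2.cvtColor(snapshot("top"),cv2.COLOR_RGB2BGR)[115:225,225:345],None,fx=5,fy=5,interpolation=cv2.INTER_CUBIC))
cv2.imwrite("pics/scene3.png",cv2.resize(cv2.cvtColor(snapshot("scene"),cv2.COLOR_RGB2BGR)[140:255,225:395],None,fx=4,fy=4,interpolation=cv2.INTER_CUBIC))
E
```

```text
time: 5.0
tool_pos: [0.5895, -0.186, 0.0305]
ee_rot: [-1.57, 0.004, 0.169]
wrist_force: [-6.9, -2.5, 4.7]
width: 0.0008
```

View pics/scene3.png

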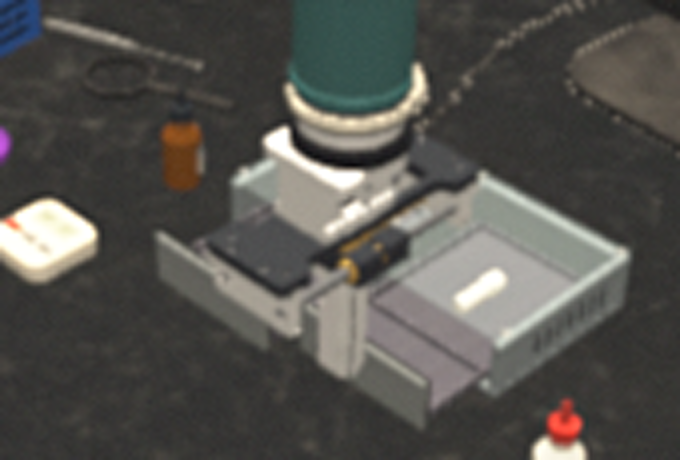

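The right tray has hit its hard stop: force rose from 2 to 7 N and motion ended at x = 0.5895, where home was predicted. Now I back off, rise and go over the left slot.

```bash
python3 -m creep '[{"slide":[-8,0,0],"roll":0,"grip":1},{"slide":[-25,0,0],"roll":0,"grip":1},{"slide":[-30,-20,0],"roll":0,"grip":1},{"slide":[-30,-50,0],"roll":0,"grip":1},{"slide":[-30,-80,0],"roll":0,"grip":1},{"slide":[-20,-90,25],"roll":0,"grip":1},{"slide":[0,-90,55],"roll":0,"grip":1},{"slide":[15,-90,85],"roll":0,"grip":1},{"slide":[28,-90,110],"roll":0,"grip":1},{"slide":[32,-90,122],"roll":0,"grip":1},{"slide":[32,-90,122],"roll":0,"grip":1},{"slide":[32,-90,122],"roll":0,"grip":1}]'
python3 - <<'E'
from bench import robot, snapshot, camera_info
import cv2
cv2.imwrite("pics/wrist4.png",cv2.cvtColor(snapshot("wrist"),cv2.COLOR_RGB2BGR))
cv2.imwrite("pics/scene4.png",cv2.resize(cv2.cvtColor(snapshot("scene"),cv2.COLOR_RGB2BGR)[140:255,225:395],None,fx=4,fy=4,interpolation=cv2.INTER_CUBIC))
E
```

```text
time: 6.1
tool_pos: [0.6024, -0.0601, 0.1204]
ee_rot: [-1.572, -0.0, 0.17]
wrist_force: [-0.4, -1.0, -0.2]
width: 0.0004
```

View pics/wrist4.png

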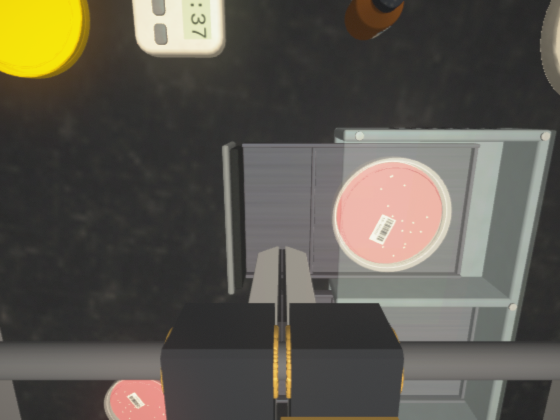

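View pics/scene4.png

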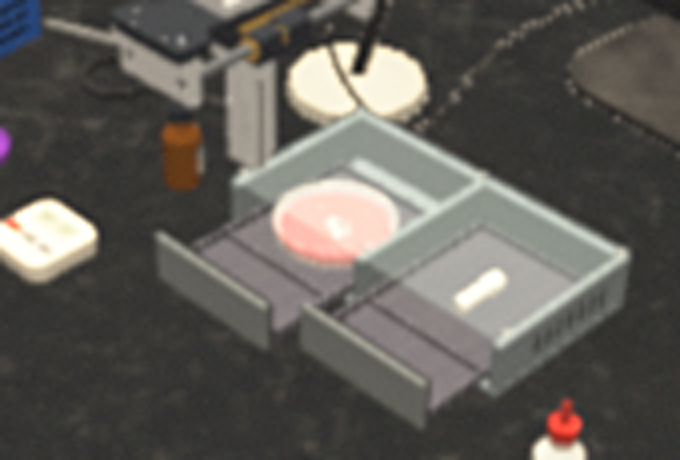

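Wrist view: left slot spans columns 243 (pad) to 340 (cover edge), with the finger at column 281, clear of both. I descend and then hook.

```bash
python3 -m creep '[{"slide":[0,25,0],"roll":0,"grip":1},{"slide":[0,50,0],"roll":0,"grip":1},{"slide":[0,75,0],"roll":0,"grip":1},{"slide":[0,88,0],"roll":0,"grip":1},{"slide":[0,92,0],"roll":0,"grip":1},{"slide":[0,92,0],"roll":0,"grip":1}]'
python3 -m creep '[{"slide":[-3,0,0],"roll":0,"grip":1},{"slide":[-6,0,0],"roll":0,"grip":1},{"slide":[-9,0,0],"roll":0,"grip":1},{"slide":[-12,0,0],"roll":0,"grip":1},{"slide":[-15,0,0],"roll":0,"grip":1},{"slide":[-17,0,0],"roll":0,"grip":1},{"slide":[-19,0,0],"roll":0,"grip":1},{"slide":[-21,0,0],"roll":0,"grip":1},{"slide":[-23,0,0],"roll":0,"grip":1},{"slide":[-25,0,0],"roll":0,"grip":1}]'
python3 - <<'E'
from bench import robot, snapshot, camera_info
import cv2
cv2.imwrite("pics/wrist5.png",cv2.cvtColor(snapshot("wrist"),cv2.COLOR_RGB2BGR))
E
```

```text
time: 6.7
tool_pos: [0.6015, -0.0609, 0.0273]
ee_rot: [-1.57, 0.002, 0.167]
wrist_force: [-0.7, 0.5, -0.0]
width: 0.0001
time: 7.53
tool_pos: [0.5783, -0.064, 0.0289]
ee_rot: [-1.571, -0.002, 0.169]
wrist_force: [2.2, 1.2, 0.8]
width: 0.0009
```

View pics/wrist5.png

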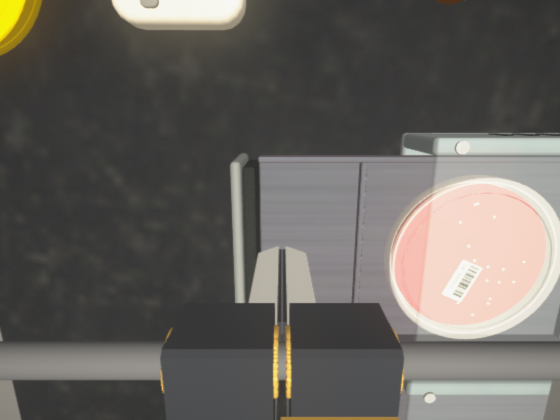

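The finger is behind the lip (force about 2 N) and the tray is moving, with nothing near the timer. I keep pulling.

```bash
python3 -m creep '[{"slide":[-3,0,0],"roll":0,"grip":1},{"slide":[-7,0,0],"roll":0,"grip":1},{"slide":[-11,0,0],"roll":0,"grip":1},{"slide":[-15,0,0],"roll":0,"grip":1},{"slide":[-19,0,0],"roll":0,"grip":1},{"slide":[-23,0,0],"roll":0,"grip":1},{"slide":[-27,0,0],"roll":0,"grip":1},{"slide":[-31,0,0],"roll":0,"grip":1},{"slide":[-35,0,0],"roll":0,"grip":1},{"slide":[-39,0,0],"roll":0,"grip":1},{"slide":[-43,0,0],"roll":0,"grip":1},{"slide":[-47,0,0],"roll":0,"grip":1},{"slide":[-51,0,0],"roll":0,"grip":1},{"slide":[-55,0,0],"roll":0,"grip":1},{"slide":[-59,0,0],"roll":0,"grip":1},{"slide":[-63,0,0],"roll":0,"grip":1},{"slide":[-67,0,0],"roll":0,"grip":1},{"slide":[-71,0,0],"roll":0,"grip":1},{"slide":[-75,0,0],"roll":0,"grip":1},{"slide":[-79,0,0],"roll":0,"grip":1}]'
python3 - <<'E'
from bench import robot, snapshot, camera_info
import cv2
cv2.imwrite("pics/wrist6.png",cv2.cvtColor(snapshot("wrist"),cv2.COLOR_RGB2BGR))
E
```

```text
time: 9.25
tool_pos: [0.4995, -0.0775, 0.0285]
ee_rot: [-1.571, -0.0, 0.169]
wrist_force: [1.9, -0.5, 2.4]
width: -0.0002
```

View pics/wrist6.png

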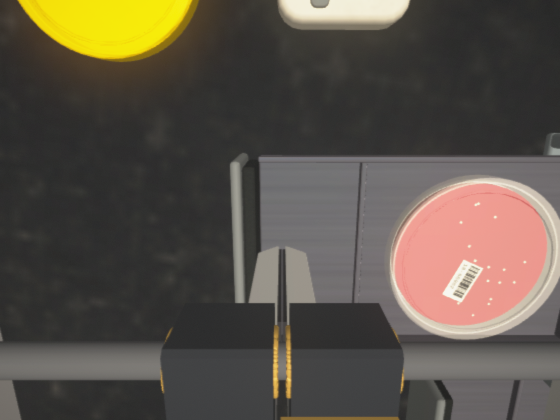

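```bash
python3 -m creep '[{"slide":[-3,0,0],"roll":0,"grip":1},{"slide":[-6,0,0],"roll":0,"grip":1},{"slide":[-9,0,0],"roll":0,"grip":1},{"slide":[-12,0,0],"roll":0,"grip":1},{"slide":[-14,0,0],"roll":0,"grip":1},{"slide":[-16,0,0],"roll":0,"grip":1},{"slide":[-18,0,0],"roll":0,"grip":1}]'
for i in 1 2 3; do :; done
python3 -m creep '[{"slide":[-1,0,0],"roll":0,"grip":1},{"slide":[-2,0,0],"roll":0,"grip":1},{"slide":[-3,0,0],"roll":0,"grip":1}]'
python3 -m creep '[{"slide":[-1,0,0],"roll":0,"grip":1},{"slide":[-2,0,0],"roll":0,"grip":1}]'
python3 -m creep '[{"slide":[-1,0,0],"roll":0,"grip":1},{"slide":[-2,0,0],"roll":0,"grip":1}]'
```

```text
time: 9.88
tool_pos: [0.4818, -0.0804, 0.0282]
ee_rot: [-1.571, 0.0, 0.169]
wrist_force: [2.4, 0.6, -1.2]
width: 0.0005
time: 10.13
tool_pos: [0.4789, -0.0809, 0.0282]
ee_rot: [-1.57, 0.0, 0.169]
wrist_force: [1.2, -0.5, -0.6]
width: 0.0006
time: 10.3
tool_pos: [0.477, -0.0813, 0.0283]
ee_rot: [-1.571, 0.0, 0.169]
wrist_force: [2.8, -0.1, -1.5]
width: 0.0005
time: 10.47
tool_pos: [0.4761, -0.0814, 0.0283]
ee_rot: [-1.571, -0.002, 0.169]
wrist_force: [6.3, 0.5, -5.5]
width: 0.0001
```

```bash
python3 -m creep '[{"slide":[-0.7,0,0],"roll":0,"grip":1},{"slide":[-0.7,0,0],"roll":0,"grip":1},{"slide":[-0.7,0,0],"roll":0,"grip":1}]'
```

```text
time: 10.72
tool_pos: [0.4761, -0.0814, 0.0283]
ee_rot: [-1.571, -0.004, 0.169]
wrist_force: [6.3, 0.7, -3.4]
width: 0.0005
```

The outer stop is reached (x stays at 0.4761, force 6 N). I ease off the lip, rise and check.

```bash
python3 -m creep '[{"slide":[4,0,0],"roll":0,"grip":1},{"slide":[9,0,0],"roll":0,"grip":1},{"slide":[13,0,0],"roll":0,"grip":1},{"slide":[13,0,0],"roll":0,"grip":1},{"slide":[13,-20,0],"roll":0,"grip":1},{"slide":[13,-50,0],"roll":0,"grip":1},{"slide":[13,-85,0],"roll":0,"grip":1},{"slide":[13,-120,0],"roll":0,"grip":1},{"slide":[-20,-150,0],"roll":0,"grip":1},{"slide":[-55,-160,0],"roll":0,"grip":1},{"slide":[-90,-160,0],"roll":0,"grip":1},{"slide":[-120,-160,0],"roll":0,"grip":1},{"slide":[-120,-160,0],"roll":0,"grip":1},{"slide":[-120,-160,0],"roll":0,"grip":1}]'
python3 - <<'E'
from bench import robot, snapshot, camera_info
import cv2
cv2.imwrite("pics/top7.png",cv2.resize(cv2.cvtColor(snapshot("top"),cv2.COLOR_RGB2BGR)[115:265,190:390],None,fx=4,fy=4,interpolation=cv2.INTER_CUBIC))
cv2.imwrite("pics/scene7.png",cv2.resize(cv2.cvtColor(snapshot("scene"),cv2.COLOR_RGB2BGR)[140:290,195:395],None,fx=4,fy=4,interpolation=cv2.INTER_CUBIC))
E
```

```text
time: 11.88
tool_pos: [0.3555, -0.1021, 0.1889]
ee_rot: [-1.572, -0.001, 0.167]
wrist_force: [-0.1, 0.7, -0.0]
width: 0.0007
```

View pics/top7.png

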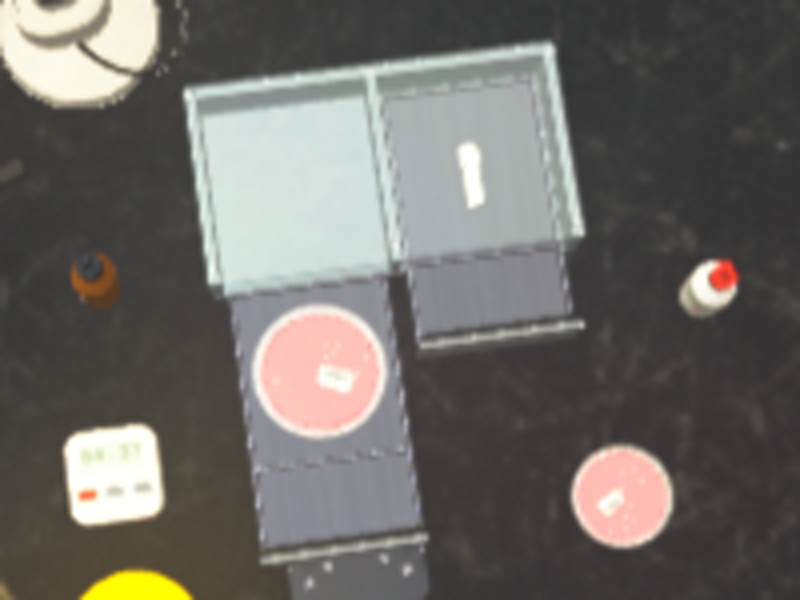

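View pics/scene7.png

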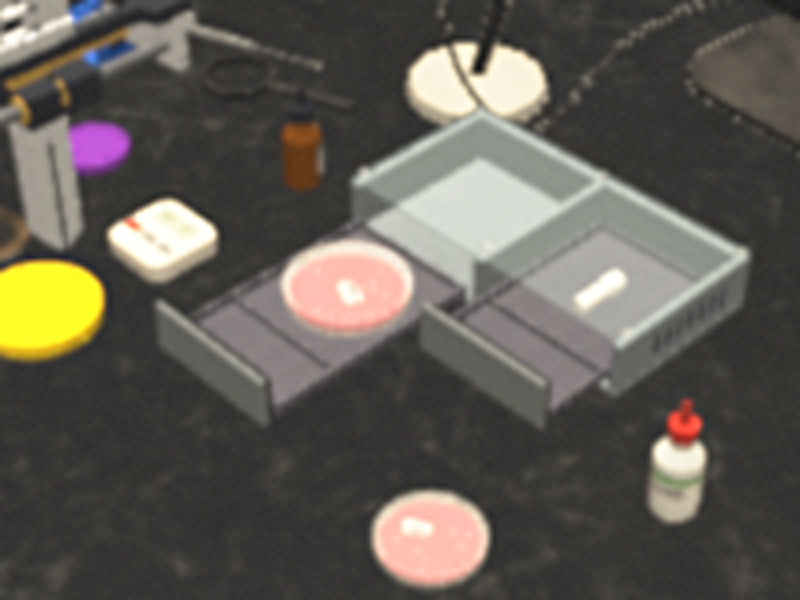

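Right tray in, left tray fully out, plate and vial still in their trays, bottles and timer undisturbed. I check the travel numerically before handing in.

Run:
```python
import numpy as np
from fit import *
q=np.load("q.npy")
E=[("top",(263,562),(120.5),1),("top",(428,540),6.5,1),("top",(421,347),-6.5,2),("top",(584,325),-120.5,2),("scene",(158,303),120.5,1),("scene",(269,383),6.5,1),("scene",(425,307),-6.5,2),("scene",(548,388),-120.5,2)]
o={"top":(190,115),"scene":(195,140)}
def f(d):
    p=np.r_[q[:3],d]; return np.concatenate([proj(n,W(p,(-123,y,50),t))-(np.array(px)/4+o[n]-.4) for n,px,y,t in E])
r=least_squares(f,[.13,0]);print(r.x,np.round(r.fun,1))
```

```text
[ 0.12608934 -0.00338733] [-1.2 -0.2 -0.2 -0.6 -0.5 -0.1 -0.2 -0.1 -0.9 -1.5 -1.8 -1.  -1.4 -1.8
 -1.1 -1.4]
```

The two lips are 129.5 mm apart along the slide, matching 130 mm of travel. Both readings carry the same 3-4 mm bias from the fit.

```bash
python3 -c "
from bench import ticket
print(ticket.close_job())"
```

```text
the job is handed in; nothing more can be done
None
```

The right tray, with only the vial, is pushed fully home. The left tray, with the agar plate, is drawn out to its stop, and the job was handed in at about 12 s of robot time.

- **Method:** I pushed the right lip slowly with the shut fingertips until it stopped. Then I hooked the fingertips behind the left lip and pulled. Nothing was gripped or lifted.
- **Stops:** At each end the force rose from about 2 N to 6–7 N in the slide direction and the tool stopped moving.
- **Pictures:** The last views show the plate and vial lying in their trays, and the bottles and timer looking unmoved. The arm was clear, with close to zero force on it.
- **Disagreement:** My camera fit read +126 mm for the left tray and -3 mm for the right one, instead of 130 and 0. Both are off by about the same 3–4 mm, so I put that down to a calibration bias. The 129.5 mm between them fits the full 130 mm travel.

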